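Load the small pail and hang it on the two-prong hook

TASK

Stand the small spice tin upright inside the steel pail. Then, with the pail still on the table, tip the pail's folded bail up until it stands upright on its own, and after that lift the pail by the bail and hang it on the hook stand so that the bail rests over both prongs. Leave the tin standing in the hanging pail, let everything come to rest, and do not push the ramekin about.

Things in the scene. Friction and masses are not known exactly. Their poses are not given: they have to be found in the camera images.
- pail: Small open round plain metal pail, loose, about 0.36 kg with its bail. Origin at the centre of its underside, z up. Outer radius 56 mm at the foot, 73 mm at the rim, wall and floor 4 mm, rim 88 mm high. Two ears on its +y and -y sides (out to radius 78 mm, 100 mm high) carry the bail. At the start the bail is folded to the pail's -x side, which faces roughly towards the robot.
- pail_floor (a point): Centre of the pail's inner floor (4 mm above its underside); clear inside radius there 52 mm, widening to 69 mm at the rim.
- bail_pivot (a point): Middle of the bail's pivot line, which runs along the pail's y axis, 92 mm above the pail's underside. Axes as pail.
- bail (a joint): Angle of the bail on the pail, rad. 0 = folded to the pail's -x side on its stop, where it still leans 35 degrees (0.611 rad) above level; 0.960 = upright; 1.92 = folded to the +x side. Starts between 0 and 0.25. The pivots are slightly stiff: 0.5 N square to the bail at the grip swings it and it stays where it is left. Low down, lift it from underneath.
- bail_grip (a point): Centre of the bail's wooden grip: round sleeve, 14 mm diameter, 34 mm long, along the pail's y axis, in the middle of the bail's top bar, 90 mm from the pivot line (upright: 182 mm above the pail's underside). Steel wire 6 mm thick; the straight top bar is 104 mm long, from its ends the arms spread to the pivots 82 mm either side. The frame turns with the bail.
- hook: Fixed steel hook stand. Origin on the table straight below the seat; the two prongs point to its own -x (roughly towards the robot), y is across them. Foot plate 215 x 130 x 12 mm, from 60 mm in front (-x) to 155 mm behind the origin. One post, 18 mm thick, stands 135 mm behind (+x) the origin; a short crossbar at its top (axis 259 mm high, top 269 mm) carries the prongs.
- hook_seat (a point): Where the centre of the bail's grip rests when hung, 253 mm above the table; axes as hook. Parallel prongs, 10 mm thick, at y = -34 and +34 mm (58 mm free between); each has a flat trough 24 mm long in x, its axis 8 mm below this point. The wire lies across both troughs, the grip between the prongs. Bring it in from the front (-x) above the tips, grip along y, and lower it.
- hook_tips (a point): Midway between the upturned ends of the two prongs: 26 mm in front (-x) of the seat; the prongs end 5 mm above this point, 276 mm above the table. Axes as hook.
- tin_center (a point): Centre (half-way up) of the small spice tin: upright plain metal cylinder 65 mm high, diameter 52 mm, its lid (top 13 mm) flush, loose, about 0.14 kg. It is the smaller of the two tins, in the middle of the table; the large one (74 mm diameter, 115 mm high) at the back is not needed.
- ramekin: White ceramic ramekin, outer diameter 84 mm, 45 mm high, loose, in the middle of the table in front of or behind the small tin; origin at the centre of its underside. Leave it where it is.
- tin: The small spice tin itself: the same thing, origin at the centre of its underside, z up.
Not all that is in view belongs to the job. What is shaped like the tin but brown, pink or turquoise is not meant.

How it is judged:
On the way, in this order (a step that is already met when the one before it is completed fails the run):
1. the small tin stands in the pail, let go (horizontal distance between tin_center and pail_floor below 0.045 m and z of tin_center in the frame of pail between 0.025 and 0.06 m and angle between the z axis of tin_center and the z axis of pail, either way round below 0.3 rad and contact force between the fingers and tin below 0.1 N), for 0.2 s.
2. the bail stands upright on its own (within about 18 degrees), untouched, with the pail still standing on the table (value of joint bail between 0.64 and 1.28 rad and contact force between the fingers and pail below 0.1 N and height (world z) of pail below 0.006 m and angle between pail's own z axis and vertical below 0.06 rad), for 0.3 s.
3. the pail is lifted clear of the table (height (world z) of pail above 0.04 m), for 0.1 s.
At the end, for the whole second after the job is handed in: Pail hangs still on both prongs, clear of the table, level within 14 deg; centre of the grip within 22 mm fore-aft and 30 mm sideways of the seat, 245-265 mm high; bail within 23 deg of upright on the pail; small tin standing on the pail floor within 45 mm of its centre (x of bail_grip in the frame of hook between -0.022 and 0.022 m and y of bail_grip in the frame of hook between -0.03 and 0.03 m and z of bail_grip in the frame of hook between 0.245 and 0.265 m and contact force between pail and hook above 1.5 N and height (world z) of pail above 0.04 m and angle between pail's own z axis and vertical below 0.25 rad and value of joint bail between 0.56 and 1.36 rad and horizontal distance between tin_center and pail_floor below 0.045 m and z of tin_center in the frame of pail between 0.025 and 0.06 m and angle between the z axis of tin_center and the z axis of pail, either way round below 0.3 rad and linear speed of pail below 0.05 m/s and angular speed of pail below 0.5 rad/s); the robot touches nothing.
It fails at once if the ramekin is moved more than 30 mm or tipped over (distance of ramekin from where it was at the start of the episode above 0.03 m or angle between ramekin's own z axis and vertical above 0.4 rad).
It also fails if it takes over 72 s, if anything falls off the work surface, if the arm or the gripper's body presses on something with over 40 N, if the wrist force passes 120 N, or if a joint passes its speed limit or range.

ROBOT

A 7-joint arm with a two-finger parallel gripper is mounted at the origin on the work surface. World frame = base frame: x ahead of the robot, y to its left, z up, the work surface at z = 0. Lengths are in m, angles in rad, forces in N, time in s.
With the tool pointing down it reaches from about 0.4 to 0.85 m from the base axis. Payload 10.4 kg.
Tool frame: the origin (TCP) lies at the very end of the fingers, on their centre line; the grasp point (between the pads) lies r.grasp_offset behind it (r.grasp_offset is the distance from the TCP to the grasp point, in m); z points along the fingers, y is the direction in which the jaws open and shut (so a half turn about z gives the same grasp; the last joint's range is limited). The gripper opens to 87 mm and grips with 3 to 60 N. Pads are 19 mm wide; open, the fingers measure 117 mm over their backs; the gripper's body (75 mm by 190 mm) begins 51 mm behind the grasp point.
Start: joints at [1.239, 0.332, -0.065, 1.46, 0.022, 1.35, -0.088], TCP at [0.19, -0.595, 0.223] pointing down, gripper open.
Joint ranges: [-2.6, 2.6], [-0.5, 2.12], [-1.47, 1.34], [0.16, 2.42], [-1.27, 4.41], [0.06, 2.06], [-2.6, 2.6]. Speed limits (rad/s): [2.22, 2.22, 2.79, 2.79, 3.14, 3.14, 3.14].

INTERFACE

Orientations are given as a unit quaternion [x, y, z, w].
In Python, from bench import read_state, cams, job, r gives the robot as it stands. The module is installed in compiled form; this text tells all that it offers.
- The arm moves only by the tool arm_command, never from a script. Its argument "increments" is a list of rows, each an object of numbers: "gripper": the opening in per cent of the stroke, from 0 (shut) to 100 (fully open); "dx", "dy", "dz": the shift along the tool's x, y, z in m; "spin": the turn about the tool's z in degrees. In form: [{"gripper": .., "dx": .., "dy": .., "dz": .., "spin": ..}, ...]. A call has exactly 8 rows; each row shifts and turns the commanded pose from where the row before left it, along the tool's axes as they then stand; what a row does not reach is not made up. A row lasts 1/8 s, in which the tool goes at most 62.5 mm and 10.7 degrees, less where a joint would pass 70% of its speed; a pose out of reach is approached as far as the arm can. A call with a gripper value outside its range is refused whole. The fingers move at their own pace and stop on an object; "grip_force" is the grip in N (left out, the last holds). Time passes only in rows, so rows that do not move let the fingers close, or fill a call up. It gives the time, the measured TCP pose, the force and the opening at its end, in the units of the state.
- read_state(): the state, without advancing time (a new reading comes with each control period).
- cams.camera(name): name is "scene" or "top" or "wrist"; returns the picture (480x640x3 uint8, red, green, blue); there is no depth.
- cams.camera_info(name): a dict with "K" (3x3 intrinsics, pixels), "rvec" (rotation vector, rad) and "tvec" (3), from world to camera coordinates, as OpenCV has them. Camera axes: x right, y down, z forward; pixel columns grow to the right and rows downward; lengths in m; the calibration is good to about 2 mm. A picture is of the moment at which its call begins: read the wrist's pose just before it. camera_info takes no time and is no camera call; for the wrist camera it gives the pose at the moment of the call.
- job.close_job(): hands the job in, once; it reports no verdict.
The state is a dict: "time": time; "joint_positions": joint angles; "joint_vel": joint speeds; "joint_torque": joint torques, N m; "ee_pos": TCP position; "eef_rot": TCP orientation; "ft_force": force on the tool from outside, world axes, zero at the start; "torque": the same for the moment, N m; "width": finger opening in m.
Only numpy, scipy, OpenCV 4.12 (cv2) and the standard library are available. Lean on these libraries where they do the work, as an engineer would, in place of code of your own. Each camera call takes 0.05 s, during which the arm holds its last target.

## Working session

There is one attempt and no reset: what is moved stays moved. The work goes in short steps, Python scripts to look and compute and a tool call to move; the robot and the scene stay as the last step left them, time stands still between calls to the robot, and variables do not carry over. Pictures are saved under pics/ and viewed, and the job is handed in when it is done.

Besides the shell and the picture viewer there is one more tool, called after "Emit:" as a command line: name --argument value ..., lists and objects as JSON in quotes. arm_command: Moves the arm, as the interface text tells. Its arguments: {"type":"object","properties":{"increments":{"type":"array","items":{"type":"object","properties":{"gripper":{"type":"number"},"dx":{"type":"number"},"dy":{"type":"number"},"dz":{"type":"number"},"spin":{"type":"number"}}}},"grip_force":{"type":"number"}},"required":["increments"]}

```bash
mkdir -p pics; ls; python3 - <<'E'
from bench import read_state,cams,job,r
import cv2
s=read_state();print(s, r.grasp_offset)
for n in ("scene","top"):
    cv2.imwrite(f"pics/{n}0.png",cams.camera(n)[:,:,::-1]);i=cams.camera_info(n);print(n,i)
E
```

```text
pics
{'time': 0.0, 'joint_positions': array([ 1.23937175,  0.33288912, -0.06467729,  1.46094306,  0.02159154,
        1.34990967, -0.08847795]), 'joint_vel': array([-1.07715732e-03,  7.39002014e-04,  2.98385349e-03,  9.98729262e-04,
        2.75077758e-06,  1.88283573e-03,  6.72582736e-04]), 'joint_torque': array([-4.63382603e-04, -6.23257971e+01,  2.42952886e-02, -3.89890766e+01,
       -6.14899141e-02,  3.99328151e-02,  1.22883571e-04]), 'ee_pos': array([ 0.18982603, -0.59506294,  0.22174228]), 'eef_rot': array([ 9.88100312e-01,  1.53809120e-01, -1.44735016e-04, -7.12549008e-04]), 'ft_force': array([0.48901102, 0.1190239 , 1.35735044]), 'torque': array([-0.03448157, -0.00651577,  0.0674706 ]), 'width': 0.0871720515165456} 0.0187
scene {'K': array([[454.40823969,   0.        , 314.65982436],
       [  0.        , 454.40823969, 242.67692109],
       [  0.        ,   0.        ,   1.        ]]), 'rvec': array([ 2.30578804,  0.59227965, -0.22639955]), 'tvec': array([-0.49171941, -0.05633003,  1.05243583])}
top {'K': array([[573.36568688,   0.        , 330.99864092],
       [  0.        , 573.36568688, 238.82211041],
       [  0.        ,   0.        ,   1.        ]]), 'rvec': array([ 2.17928552, -2.166059  ,  0.15418308]), 'tvec': array([-5.04428406e-04,  5.92432496e-01,  1.01792699e+00])}
```

View pics/scene0.png

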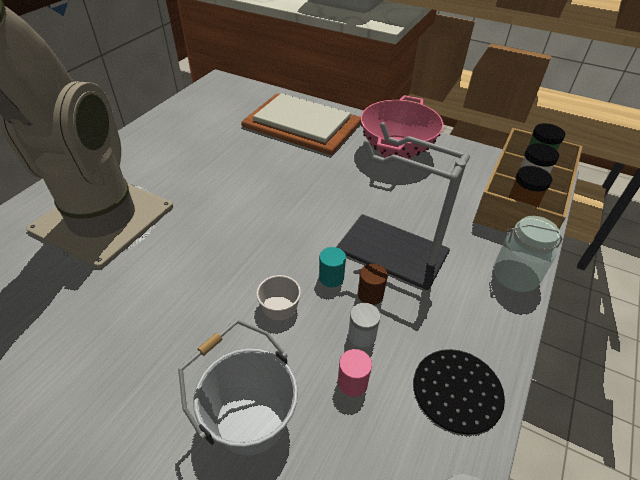

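View pics/top0.png

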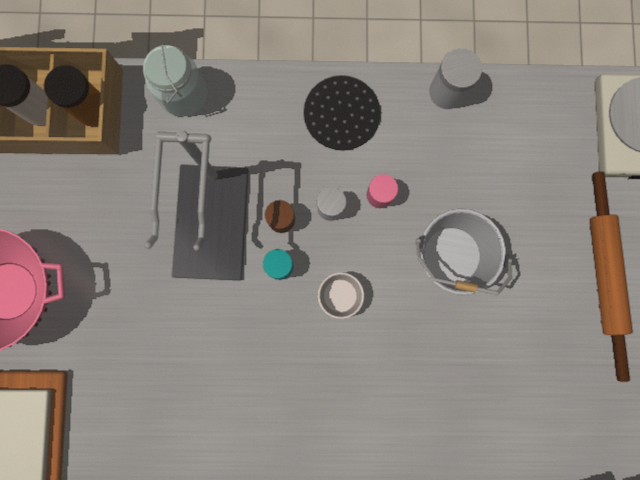

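The scene and top views show the small grey tin at about (364,320) in scene and (332,203) in top. In top, the pail is at (463,250), the ramekin at (342,296), and the hook prongs run from (182,135) to (150,240) and (198,245).

```bash
cat > h.py <<'E'
import numpy as np,cv2
from bench import read_state,cams,job,r
def P(n):
    i=cams.camera_info(n);R=cv2.Rodrigues(np.array(i['rvec']))[0];return np.array(i['K']),R,np.array(i['tvec']).ravel()
def ray(n,uv,cam=None):
    K,R,t=cam or P(n);d=R.T@np.linalg.inv(K)@np.array([uv[0],uv[1],1.]);return -R.T@t,d/np.linalg.norm(d)
def onz(n,uv,z,cam=None):
    o,d=ray(n,uv,cam);return o+d*(z-o[2])/d[2]
def tri(n1,uv1,n2,uv2,c1=None,c2=None):
    o1,d1=ray(n1,uv1,c1);o2,d2=ray(n2,uv2,c2)
    A=np.stack([d1,-d2],1);s=np.linalg.lstsq(A,o2-o1,rcond=None)[0]
    a=o1+s[0]*d1;b=o2+s[1]*d2;return (a+b)/2,np.linalg.norm(a-b)
def proj(n,p,cam=None):
    K,R,t=cam or P(n);q=K@(R@np.array(p)+t);return q[:2]/q[2]
E
python3 - <<'E'
import cv2,numpy as np
from h import *
s=cv2.imread('pics/scene0.png');t=cv2.imread('pics/top0.png')
def crop(im,x0,y0,w,h,f,n): cv2.imwrite(n,cv2.resize(im[y0:y0+h,x0:x0+w],None,fx=f,fy=f,interpolation=cv2.INTER_CUBIC))
crop(t,250,160,270,150,2.96,'pics/tz1.png')
crop(t,130,115,130,100+70,3.5,'pics/tz2.png')
crop(s,160,290,240,190,3,'pics/sz1.png')
crop(s,330,100,160,200,3,'pics/sz2.png')
for n,uv,z in [('top',(332,203),.065),('top',(463,250),.088),('top',(342,296),.045),('scene',(365,313),.065),('scene',(278,293),.045)]: print(n,uv,onz(n,uv,z).round(3))
E
```

```text
top (332, 203) [0.654 0.002 0.065]
top (463, 250) [ 0.568 -0.227  0.088]
top (342, 296) [ 0.488 -0.017  0.045]
scene (365, 313) [0.656 0.007 0.065]
scene (278, 293) [ 0.491 -0.017  0.045]
```

View pics/tz1.png

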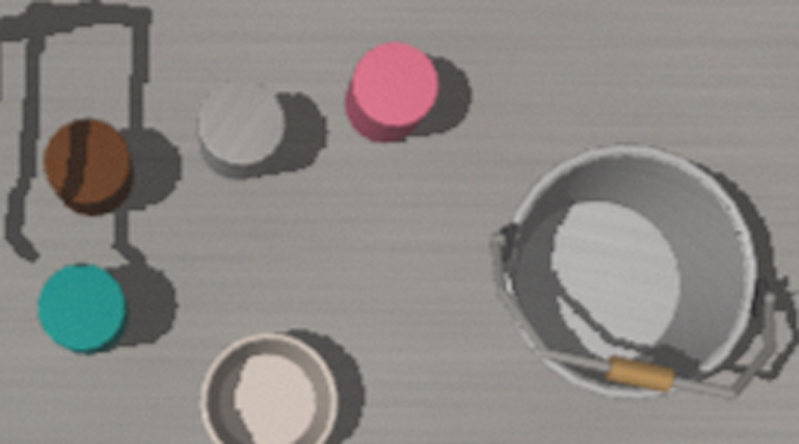

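View pics/tz2.png

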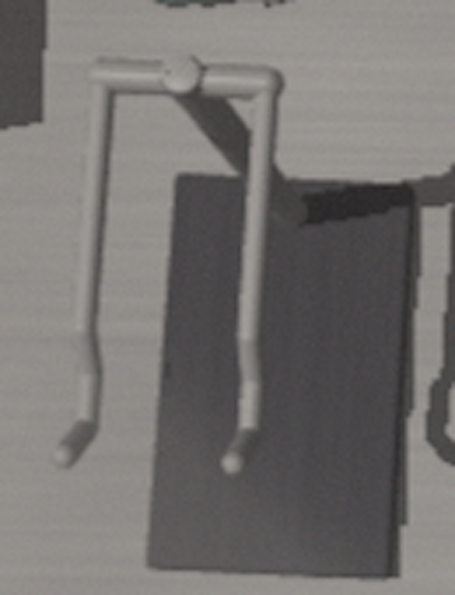

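View pics/sz1.png

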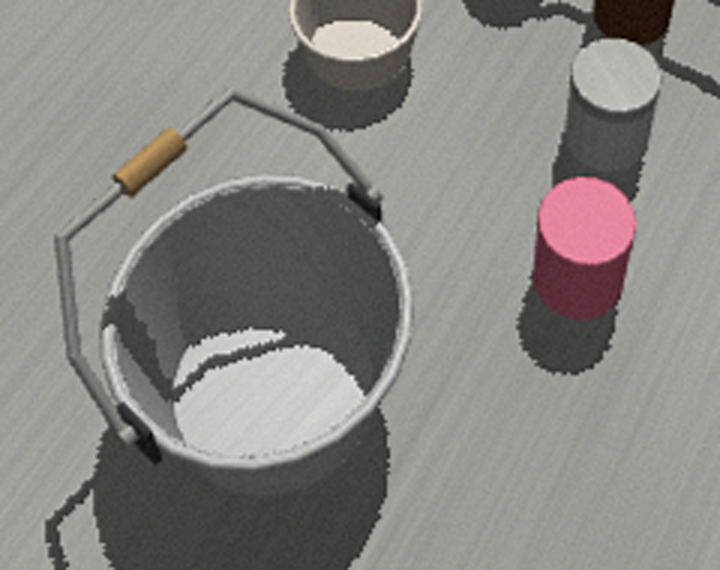

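View pics/sz2.png

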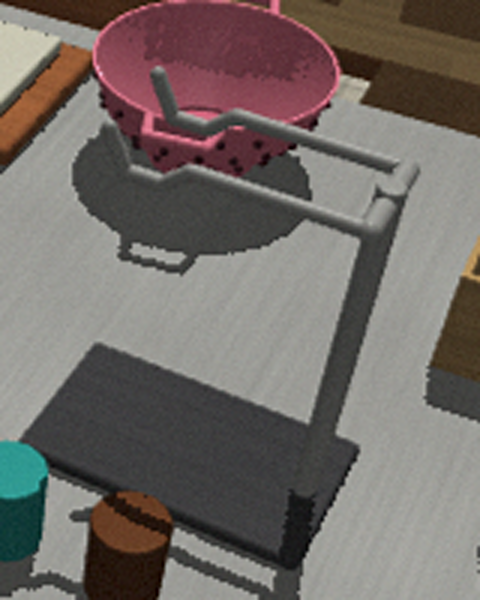

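```bash
python3 - <<'E'
import cv2,numpy as np
from h import *
f=lambda a,b,o,k:(a/k+o[0],b/k+o[1])
T2=lambda a,b:f(a,b,(130,115),3.5)
S2=lambda a,b:f(a,b,(330,100),3)
T1=lambda a,b:f(a,b,(250,160),2.96)
S1=lambda a,b:f(a,b,(160,290),3)
for nm,a,b in [('tipL',T2(65,457),S2(158,72)),('tipR',T2(232,462),S2(108,130)),('cbL',T2(98,75),S2(408,168)),('cbR',T2(272,80),S2(375,220)),('grip',T1(640,374),S1(150,161)),('pivL',T1(500,240),S1(374,195)),('pivR',T1(772,290),S1(128,435)),('barL',T1(545,352),S1(235,95)),('barR',T1(738,392),S1(63,238)),('tin',T1(241,124),S1(616,75))]:
    p,e=tri('top',a,'scene',b);print(nm,p.round(4),round(e,4))
pl=[onz('top',T2(*c),.012) for c in [(177,175),(415,182),(397,577),(150,567)]];print(np.round(pl,4))
b=(pl[0]+pl[1])/2;fr=(pl[2]+pl[3])/2;ax=(b-fr);print('plate len',np.linalg.norm(ax));ax/=np.linalg.norm(ax);print('yaw',np.arctan2(ax[1],ax[0]),'origin',fr+ax*.06,b-ax*.155)
print('rim',onz('top',T1(634.5,271.5),.088))
for c in [(512,271),(757,271),(634,146),(634,397)]: print(onz('top',T1(*c),.088).round(4))
# grip colour
for n in('top','scene'):
    im=cv2.imread(f'pics/{n}0.png');h=cv2.cvtColor(im,cv2.COLOR_BGR2HSV)
    m=cv2.inRange(h,(8,110,100),(25,255,255));
    if n=='top': m[:, :400]=0;m[:,550:]=0
    else: m[:320]=0;m[:,:170]=0;m[:,260:]=0
    k,l,st,ce=cv2.connectedComponentsWithStats(m);i=1+st[1:,4].argmax();print(n,ce[i],st[i])
    globals()[n]=ce[i]
p,e=tri('top',top,'scene',scene);print('grip',p,e)
E
```

```text
tipL [0.5539 0.2658 0.2723] 0.002
tipR [0.5517 0.1993 0.2681] 0.0005
cbL [0.7151 0.2623 0.259 ] 0.0006
cbR [0.7128 0.1889 0.2685] 0.0043
grip [ 0.5032 -0.2124  0.1555] 0.0019
pivL [ 0.5841 -0.1473  0.094 ] 0.0034
pivR [ 0.5538 -0.3062  0.1001] 0.0001
barL [ 0.5152 -0.161   0.1528] 0.0022
barR [ 0.4942 -0.2647  0.1579] 0.0035
tin [0.6569 0.0038 0.0629] 0.0019
[[0.7335 0.2878 0.012 ]
 [0.7311 0.1596 0.012 ]
 [0.5173 0.1645 0.012 ]
 [0.5218 0.2946 0.012 ]]
plate len 0.21280986568683913
yaw -0.02748492564369478 origin [0.57954499 0.22789272 0.012     ] [0.57735569 0.22795291 0.012     ]
rim [ 0.56521592 -0.22884154  0.088     ]
[ 0.565  -0.1562  0.088 ]
[ 0.566  -0.3018  0.088 ]
[ 0.6403 -0.2302  0.088 ]
[ 0.4914 -0.2269  0.088 ]
top [466.04137931 286.08275862] [455 281  22  11 145]
scene [209.5872093  342.48255814] [199 333  22  20 172]
grip [ 0.50314638 -0.21186901  0.15789291] 0.0008636084740569061
```

```bash
cat >> h.py <<'E'
from scipy.spatial.transform import Rotation as Ro
def go(target,psi_deg=None):
    s=read_state();R=Ro.from_quat(s['eef_rot']).as_matrix();p=s['ee_pos']
    psi=np.degrees(np.arctan2(R[1,0],R[0,0]));print('t',round(s['time'],2),'p',p.round(4),'psi',psi.round(2),'tilt',np.degrees(np.arccos(-R[2,2])).round(2),'w',round(s['width'],4),'F',s['ft_force'].round(2),'q7',s['joint_positions'][6].round(2))
    def ax(a): a=np.radians(a);return np.array([[np.cos(a),np.sin(a),0],[np.sin(a),-np.cos(a),0],[0,0,-1]])
    d=np.array(target)-p
    print('tool delta now',(R.T@d).round(4),'dist',np.linalg.norm(d).round(4))
    if psi_deg is not None: print('spin',((psi-psi_deg+180)%360-180).round(2),'delta after spin',(ax(psi_deg)@d).round(4))
E
python3 -c "
from h import *
go((.655,.003,.14),60)"
```

```text
t 0.1 p [ 0.1899 -0.5951  0.2219] psi 17.7 tilt 0.07 w 0.0869 F [ 0.1   0.25 -0.21] q7 -0.09
tool delta now [ 0.6249 -0.4283  0.0824] dist 0.7621
spin -42.3 delta after spin [0.7505 0.1038 0.0819]
```

Emit:
arm_command --increments '[{"spin":-10.5,"dz":-0.01,"gripper":100},{"spin":-10.5,"dz":-0.01,"gripper":100},{"spin":-10.5,"dz":-0.01,"gripper":100},{"spin":-10.5,"dz":0,"gripper":100},{"dx":0.05,"dy":0.007,"gripper":100},{"dx":0.05,"dy":0.007,"gripper":100},{"dx":0.05,"dy":0.007,"gripper":100},{"dx":0.05,"dy":0.007,"gripper":100}]'

```text
validation failed for argument at $.in...
```

```bash
python3 -c "
from h import *
go((.655,.003,.14),60)"
```

```text
t 0.1 p [ 0.1899 -0.5951  0.2219] psi 17.7 tilt 0.07 w 0.0869 F [ 0.1   0.25 -0.21] q7 -0.09
tool delta now [ 0.6249 -0.4283  0.0824] dist 0.7621
spin -42.3 delta after spin [0.7505 0.1038 0.0819]
```

Emit:
arm_command --increments '[{"spin":-10.5,"dx":0,"dy":0,"dz":-0.01,"gripper":100},{"spin":-10.5,"dx":0,"dy":0,"dz":-0.01,"gripper":100},{"spin":-10.5,"dx":0,"dy":0,"dz":-0.01,"gripper":100},{"spin":-10.5,"dx":0,"dy":0,"dz":0,"gripper":100},{"spin":0,"dx":0.05,"dy":0.007,"dz":0,"gripper":100},{"spin":0,"dx":0.05,"dy":0.007,"dz":0,"gripper":100},{"spin":0,"dx":0.05,"dy":0.007,"dz":0,"gripper":100},{"spin":0,"dx":0.05,"dy":0.007,"dz":0,"gripper":100}]'

```text
time: 1.1
ee_pos: [0.3158, -0.4354, 0.2523]
eef_rot: [0.867, 0.498, -0.0, -0.0]
ft_force: [-0.1, 0.2, 1.0]
width: 0.0867
```

```bash
python3 -c "
from h import *
go((.655,.003,.14),60)"
```

```text
t 1.1 p [ 0.3158 -0.4354  0.2523] psi 59.69 tilt 0.02 w 0.0867 F [-0.07  0.2   1.04] q7 0.3
tool delta now [0.5496 0.0717 0.1123] dist 0.5655
spin -0.31 delta after spin [0.5492 0.0746 0.1123]
```

Emit:
arm_command --increments '[{"spin":0,"dx":0.058,"dy":0.0075,"dz":0,"gripper":100},{"spin":0,"dx":0.058,"dy":0.0075,"dz":0,"gripper":100},{"spin":0,"dx":0.058,"dy":0.0075,"dz":0,"gripper":100},{"spin":0,"dx":0.058,"dy":0.0075,"dz":0,"gripper":100},{"spin":0,"dx":0.058,"dy":0.0075,"dz":0,"gripper":100},{"spin":0,"dx":0.058,"dy":0.0075,"dz":0,"gripper":100},{"spin":0,"dx":0.058,"dy":0.0075,"dz":0,"gripper":100},{"spin":0,"dx":0.058,"dy":0.0075,"dz":0.03,"gripper":100}]'

```text
time: 2.1
ee_pos: [0.6013, -0.0674, 0.2254]
eef_rot: [0.867, 0.497, 0.001, 0.001]
ft_force: [1.9, -1.6, 0.4]
width: 0.0872
```

```bash
python3 -c "
from h import *
go((.655,.003,.12),60)"
```

```text
t 2.1 p [ 0.6013 -0.0674  0.2254] psi 59.67 tilt 0.21 w 0.0872 F [ 1.88 -1.63  0.39] q7 -0.64
tool delta now [0.0877 0.0104 0.1055] dist 0.1376
spin -0.33 delta after spin [0.0878 0.0113 0.1054]
```

Emit:
arm_command --increments '[{"spin":0,"dx":0.04,"dy":0.005,"dz":0,"gripper":100},{"spin":0,"dx":0.03,"dy":0.004,"dz":0.02,"gripper":100},{"spin":0,"dx":0.013,"dy":0.001,"dz":0.04,"gripper":100},{"spin":0,"dx":0,"dy":0,"dz":0.03,"gripper":100},{"spin":0,"dx":0,"dy":0,"dz":0.01,"gripper":100},{"spin":0,"dx":0,"dy":0,"dz":0,"gripper":100},{"spin":0,"dx":0,"dy":0,"dz":0,"gripper":100},{"spin":0,"dx":0,"dy":0,"dz":0,"gripper":100}]'

```text
time: 3.1
ee_pos: [0.6504, -0.0024, 0.1253]
eef_rot: [0.867, 0.498, 0.001, 0.001]
ft_force: [-0.3, 0.6, 0.6]
width: 0.0874
```

```bash
python3 -c "
from h import *
go((.655,.003,.045),60)
c=P('wrist')
cv2.imwrite('pics/w1.png',cams.camera('wrist')[:,:,::-1])
print('tin top expected',proj('wrist',(.655,.003,.065),c)); cv2.imwrite('pics/s1.png',cams.camera('scene')[:,:,::-1])"
```

```text
t 3.1 p [ 0.6504 -0.0024  0.1253] psi 59.68 tilt 0.11 w 0.0874 F [-0.31  0.55  0.62] q7 -0.8
tool delta now [0.0069 0.0011 0.0803] dist 0.0806
spin -0.32 delta after spin [0.007  0.0013 0.0803]
tin top expected [321.01682649 252.56388709]
```

View pics/w1.png

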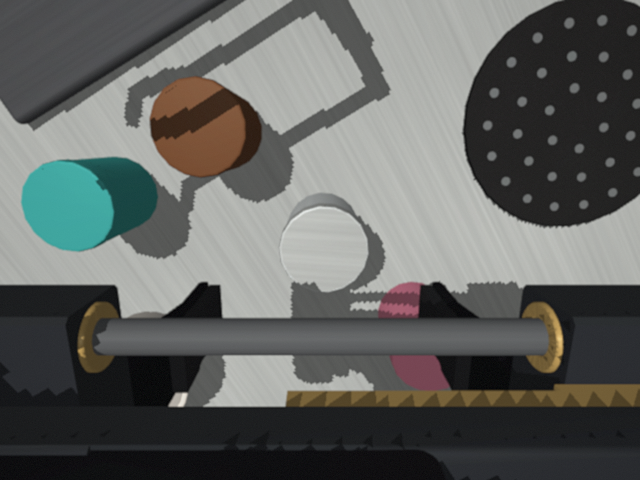

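View pics/s1.png

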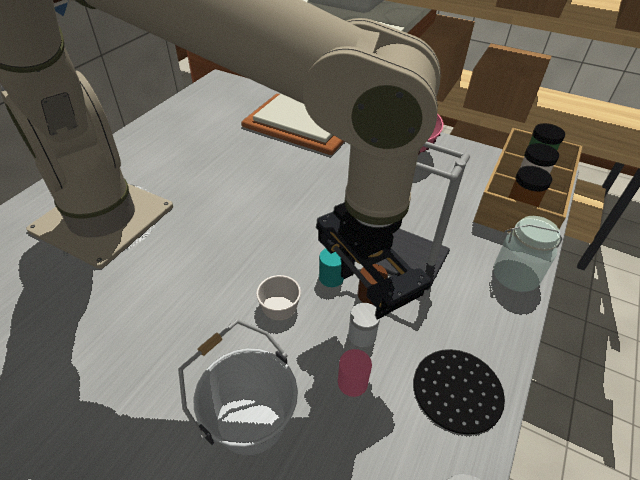

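In the wrist picture the tin's lid circle is centred at about (324,248), 3–5 px from where I predicted it. The gripper body's long side lies along the jaws.

```bash
python3 -c "
from h import *
t=onz('wrist',(324,248),.065);print(t)
go((t[0],t[1],.042))"
```

```text
[0.65765819 0.00465812 0.065     ]
t 3.2 p [ 0.6501 -0.0024  0.1249] psi 59.68 tilt 0.07 w 0.0869 F [-0.15  0.5   1.21] q7 -0.8
tool delta now [0.0098 0.0029 0.0829] dist 0.0835
```

Emit:
arm_command --increments '[{"spin":0,"dx":0.009,"dy":0.0025,"dz":0,"gripper":100},{"spin":0,"dx":0,"dy":0,"dz":0.02,"gripper":100},{"spin":0,"dx":0,"dy":0,"dz":0.02,"gripper":100},{"spin":0,"dx":0,"dy":0,"dz":0.02,"gripper":100},{"spin":0,"dx":0,"dy":0,"dz":0.02,"gripper":100},{"spin":0,"dx":0,"dy":0,"dz":0.002,"gripper":100},{"spin":0,"dx":0,"dy":0,"dz":0,"gripper":100},{"spin":0,"dx":0,"dy":0,"dz":0,"gripper":40}]' --grip_force 15

```text
time: 4.2
ee_pos: [0.6571, 0.0043, 0.043]
eef_rot: [0.867, 0.498, 0.001, 0.0]
ft_force: [-0.6, 0.3, -0.3]
width: 0.0822
```

Emit:
arm_command --increments '[{"spin":0,"dx":0,"dy":0,"dz":0,"gripper":40},{"spin":0,"dx":0,"dy":0,"dz":0,"gripper":40},{"spin":0,"dx":0,"dy":0,"dz":0,"gripper":40},{"spin":0,"dx":0,"dy":0,"dz":0,"gripper":40},{"spin":0,"dx":0,"dy":0,"dz":0,"gripper":40},{"spin":0,"dx":0,"dy":0,"dz":-0.01,"gripper":40},{"spin":0,"dx":0,"dy":0,"dz":-0.02,"gripper":40},{"spin":0,"dx":0,"dy":0,"dz":-0.02,"gripper":40}]'

```text
time: 5.2
ee_pos: [0.6567, 0.0043, 0.094]
eef_rot: [0.867, 0.498, 0.0, 0.0]
ft_force: [-0.3, -0.5, -0.3]
width: 0.0508
```

```bash
python3 -c "
from h import *
th=np.radians(-11.5); x=np.array([np.cos(th),np.sin(th)]);c=np.array([.565,-.229])+.016*x;print(c)
go((c[0],c[1],.22),-11.5)"
```

```text
[ 0.5806788  -0.23218989]
t 5.2 p [0.6567 0.0043 0.094 ] psi 59.7 tilt 0.05 w 0.0508 F [-0.29 -0.46 -0.35] q7 -0.82
tool delta now [-0.2425  0.0538 -0.1261] dist 0.2786
spin 71.2 delta after spin [-0.0274  0.2469 -0.126 ]
```

Emit:
arm_command --increments '[{"spin":0,"dx":0,"dy":0,"dz":-0.04,"gripper":40},{"spin":10,"dx":0,"dy":0,"dz":-0.04,"gripper":40},{"spin":10,"dx":0,"dy":0,"dz":-0.04,"gripper":40},{"spin":10,"dx":0,"dy":0,"dz":-0.006,"gripper":40},{"spin":10,"dx":0,"dy":0,"dz":0,"gripper":40},{"spin":10,"dx":0,"dy":0,"dz":0,"gripper":40},{"spin":10,"dx":0,"dy":0,"dz":0,"gripper":40},{"spin":10,"dx":0,"dy":0,"dz":0,"gripper":40}]'

```text
time: 6.2
ee_pos: [0.6565, 0.0046, 0.2197]
eef_rot: [0.996, -0.092, 0.001, -0.0]
ft_force: [-0.1, -1.0, -1.4]
width: 0.0504
```

Emit:
arm_command --increments '[{"spin":1,"dx":-0.004,"dy":0.035,"dz":0,"gripper":40},{"spin":0,"dx":-0.004,"dy":0.04,"dz":0,"gripper":40},{"spin":0,"dx":-0.004,"dy":0.04,"dz":0,"gripper":40},{"spin":0,"dx":-0.004,"dy":0.04,"dz":0,"gripper":40},{"spin":0,"dx":-0.004,"dy":0.04,"dz":0,"gripper":40},{"spin":0,"dx":-0.004,"dy":0.035,"dz":0,"gripper":40},{"spin":0,"dx":-0.003,"dy":0.016,"dz":0,"gripper":40},{"spin":0,"dx":0,"dy":0,"dz":0,"gripper":40}]'

```text
time: 7.2
ee_pos: [0.5823, -0.2322, 0.2188]
eef_rot: [0.995, -0.099, 0.0, 0.0]
ft_force: [-0.1, 0.5, -1.6]
width: 0.0506
```

```bash
python3 -c "
from h import *
go((.5807,-.2322,.048),-11.5)
c=P('wrist')
cv2.imwrite('pics/w2.png',cams.camera('wrist')[:,:,::-1])
cv2.imwrite('pics/s2.png',cams.camera('scene')[:,:,::-1])"
```

```text
t 7.2 p [ 0.5823 -0.2322  0.2188] psi -11.37 tilt 0.05 w 0.0506 F [-0.13  0.52 -1.61] q7 -1.54
tool delta now [-0.0017  0.0003  0.1708] dist 0.1708
spin 0.13 delta after spin [-0.0016  0.0003  0.1708]
```

View pics/w2.png

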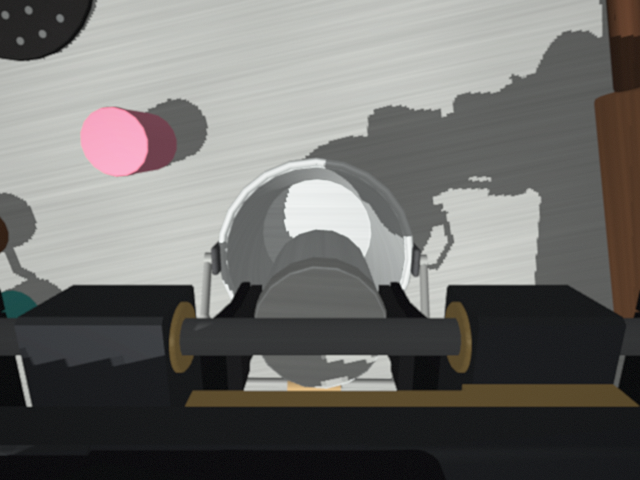

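View pics/s2.png

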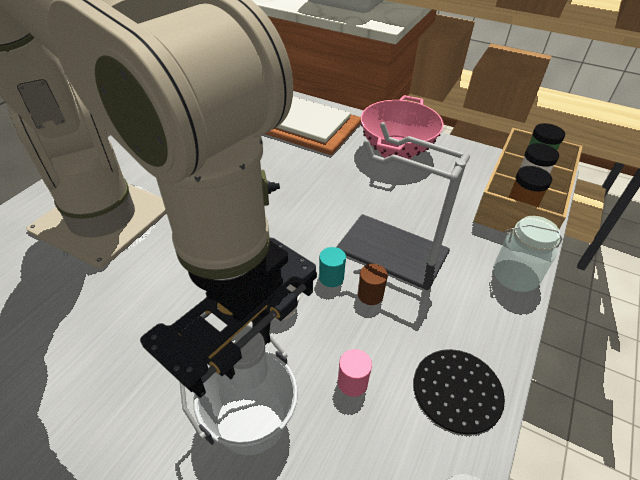

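The wrist view shows the tin held over the pail. The ears are at (215,258) and (418,262), so the tool is square to the pail. I'll lower it in.

Emit:
arm_command --increments '[{"spin":0,"dx":-0.0015,"dy":0,"dz":0.03,"gripper":40},{"spin":0,"dx":0,"dy":0,"dz":0.03,"gripper":40},{"spin":0,"dx":0,"dy":0,"dz":0.03,"gripper":40},{"spin":0,"dx":0,"dy":0,"dz":0.02,"gripper":40},{"spin":0,"dx":0,"dy":0,"dz":0.02,"gripper":40},{"spin":0,"dx":0,"dy":0,"dz":0.01,"gripper":40},{"spin":0,"dx":0,"dy":0,"dz":0.01,"gripper":40},{"spin":0,"dx":0,"dy":0,"dz":0,"gripper":40}]'

```text
time: 8.3
ee_pos: [0.5807, -0.2316, 0.0676]
eef_rot: [0.995, -0.099, -0.0, -0.0]
ft_force: [-0.7, -0.2, -1.2]
width: 0.0507
```

```bash
python3 -c "
from h import *
go((.5807,-.2322,.048),-11.5)
cv2.imwrite('pics/s3.png',cams.camera('scene')[220:,100:400,::-1])"
```

```text
t 8.3 p [ 0.5807 -0.2316  0.0676] psi -11.31 tilt 0.03 w 0.0507 F [-0.68 -0.17 -1.16] q7 -1.57
tool delta now [0.0001 0.0006 0.0196] dist 0.0197
spin 0.19 delta after spin [0.0001 0.0006 0.0196]
```

View pics/s3.png

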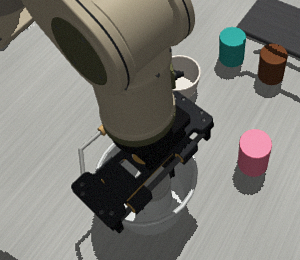

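Emit:
arm_command --increments '[{"spin":0,"dx":0,"dy":0,"dz":0.005,"gripper":40},{"spin":0,"dx":0,"dy":0,"dz":0.005,"gripper":40},{"spin":0,"dx":0,"dy":0,"dz":0.005,"gripper":40},{"spin":0,"dx":0,"dy":0,"dz":0.003,"gripper":40},{"spin":0,"dx":0,"dy":0,"dz":0.001,"gripper":40},{"spin":0,"dx":0,"dy":0,"dz":0,"gripper":40},{"spin":0,"dx":0,"dy":0,"dz":0,"gripper":40},{"spin":0,"dx":0,"dy":0,"dz":0,"gripper":40}]'

```text
time: 9.35
ee_pos: [0.581, -0.2316, 0.0492]
eef_rot: [0.995, -0.099, 0.0, 0.0]
ft_force: [-0.6, 0.4, -1.2]
width: 0.0503
```

Emit:
arm_command --increments '[{"spin":0,"dx":0,"dy":0,"dz":0.0015,"gripper":40},{"spin":0,"dx":0,"dy":0,"dz":0,"gripper":62},{"spin":0,"dx":0,"dy":0,"dz":0,"gripper":64},{"spin":0,"dx":0,"dy":0,"dz":0,"gripper":68},{"spin":0,"dx":0,"dy":0,"dz":0,"gripper":70},{"spin":0,"dx":0,"dy":0,"dz":0,"gripper":70},{"spin":0,"dx":0,"dy":0,"dz":0,"gripper":70},{"spin":0,"dx":0,"dy":0,"dz":0,"gripper":70}]'

```text
time: 10.35
ee_pos: [0.5809, -0.2316, 0.0475]
eef_rot: [0.995, -0.099, -0.0, 0.0]
ft_force: [-0.8, 0.4, 0.2]
width: 0.0612
```

Emit:
arm_command --increments '[{"spin":0,"dx":0,"dy":0,"dz":-0.01,"gripper":70},{"spin":0,"dx":0,"dy":0,"dz":-0.02,"gripper":70},{"spin":0,"dx":0,"dy":0,"dz":-0.03,"gripper":70},{"spin":0,"dx":0,"dy":0,"dz":-0.04,"gripper":70},{"spin":0,"dx":0,"dy":0,"dz":-0.05,"gripper":70},{"spin":0,"dx":0,"dy":0,"dz":-0.05,"gripper":70},{"spin":0,"dx":0,"dy":0,"dz":0,"gripper":70},{"spin":0,"dx":0,"dy":0,"dz":0,"gripper":70}]'

```text
time: 11.35
ee_pos: [0.5808, -0.2315, 0.2483]
eef_rot: [0.995, -0.098, 0.0, 0.0]
ft_force: [0.8, 0.2, -1.0]
width: 0.061
```

```bash
python3 -c "
from h import *
go((.5807,-.2322,.048),-11.5)
cv2.imwrite('pics/w4.png',cams.camera('wrist')[:,:,::-1])
cv2.imwrite('pics/s4.png',cams.camera('scene')[:,:,::-1])
cv2.imwrite('pics/t4.png',cams.camera('top')[:,:,::-1])"
```

```text
t 11.35 p [ 0.5808 -0.2315  0.2483] psi -11.3 tilt 0.05 w 0.061 F [ 0.84  0.22 -1.04] q7 -1.54
tool delta now [-1.000e-04  6.000e-04  2.003e-01] dist 0.2003
spin 0.2 delta after spin [0.     0.0007 0.2003]
```

View pics/w4.png

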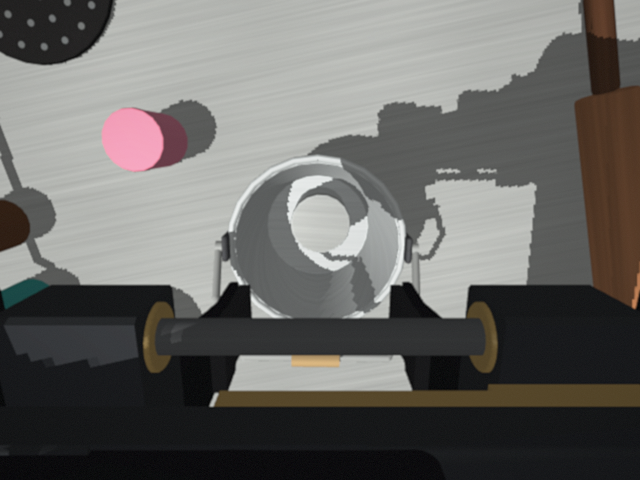

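View pics/s4.png

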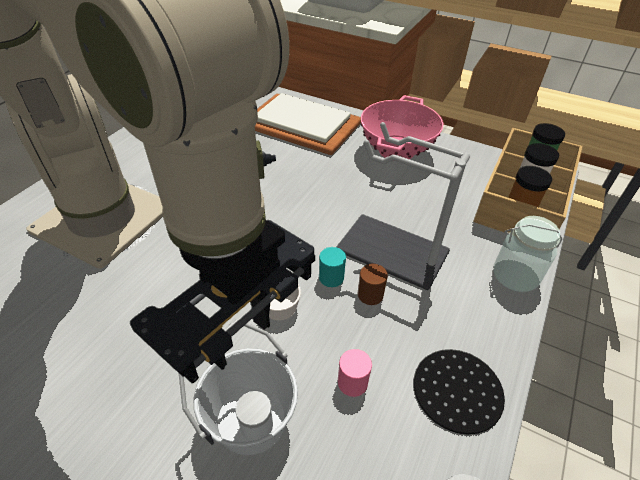

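View pics/t4.png

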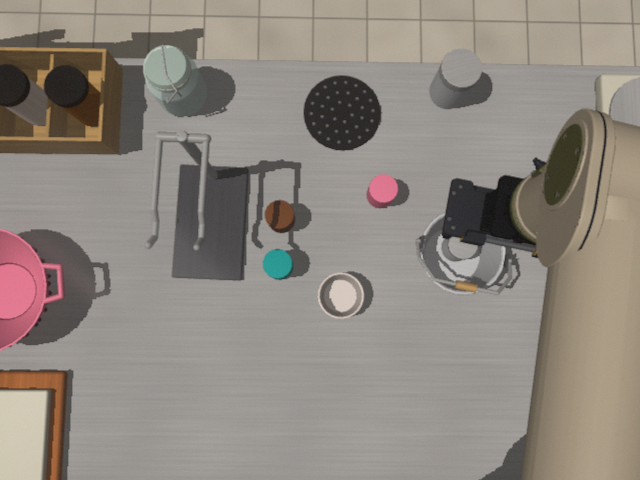

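The tin stands in the pail at wrist (318,225), and neither the pail nor the ramekin has moved. Next I'll turn the tool so the jaws lie along pail x and go to the bail grip.

Emit:
arm_command --increments '[{"spin":-10,"dx":0,"dy":0,"dz":0,"gripper":70},{"spin":-10,"dx":0,"dy":0,"dz":0,"gripper":70},{"spin":-10,"dx":0,"dy":0,"dz":0,"gripper":70},{"spin":-10,"dx":0,"dy":0,"dz":0,"gripper":70},{"spin":-10,"dx":0,"dy":0,"dz":0,"gripper":70},{"spin":-10,"dx":0,"dy":0,"dz":0,"gripper":70},{"spin":-10,"dx":0,"dy":0,"dz":0,"gripper":70},{"spin":-10,"dx":0,"dy":0,"dz":0,"gripper":70}]'

```text
time: 12.5
ee_pos: [0.5805, -0.2315, 0.2465]
eef_rot: [0.824, 0.567, -0.0, -0.001]
ft_force: [-0.5, -0.2, 0.5]
width: 0.0609
```

```bash
python3 -c "
from h import *
go((.503,-.212,.2),78.5)"
```

```text
t 12.5 p [ 0.5805 -0.2315  0.2465] psi 69.03 tilt 0.1 w 0.0609 F [-0.47 -0.16  0.49] q7 -0.18
tool delta now [-0.0096 -0.0792  0.0467] dist 0.0925
spin -9.47 delta after spin [ 0.0036 -0.0798  0.0465]
```

Emit:
arm_command --increments '[{"spin":-9.5,"dx":0,"dy":0,"dz":0,"gripper":70},{"spin":0,"dx":0.002,"dy":-0.03,"dz":0,"gripper":70},{"spin":0,"dx":0.002,"dy":-0.03,"dz":0,"gripper":70},{"spin":0,"dx":0,"dy":-0.02,"dz":0.01,"gripper":70},{"spin":0,"dx":0,"dy":0,"dz":0.02,"gripper":70},{"spin":0,"dx":0,"dy":0,"dz":0.016,"gripper":70},{"spin":0,"dx":0,"dy":0,"dz":0,"gripper":70},{"spin":0,"dx":0,"dy":0,"dz":0,"gripper":70}]'

```text
time: 13.5
ee_pos: [0.5038, -0.2112, 0.2018]
eef_rot: [0.776, 0.631, 0.0, 0.0]
ft_force: [0.4, 0.3, -0.0]
width: 0.0611
```

```bash
python3 -c "
from h import *
go((.503,-.212,.139),78.5)
print(proj('wrist',(.503,-.212,.157)))
cv2.imwrite('pics/w5.png',cams.camera('wrist')[:,:,::-1])
cv2.imwrite('pics/s5.png',cams.camera('scene')[:,:,::-1])"
```

```text
t 13.5 p [ 0.5038 -0.2112  0.2018] psi 78.21 tilt 0.02 w 0.0611 F [ 0.38  0.28 -0.04] q7 0.02
tool delta now [-0.0009 -0.0006  0.0628] dist 0.0629
spin -0.29 delta after spin [-0.0009 -0.0006  0.0628]
[317.90887601 273.68871559]
```

View pics/w5.png

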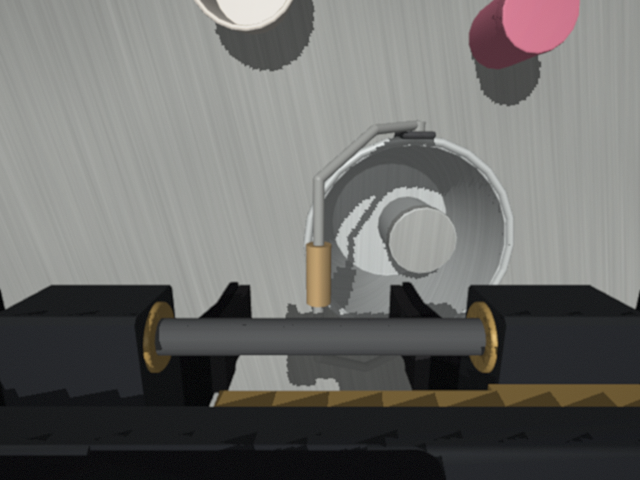

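View pics/s5.png

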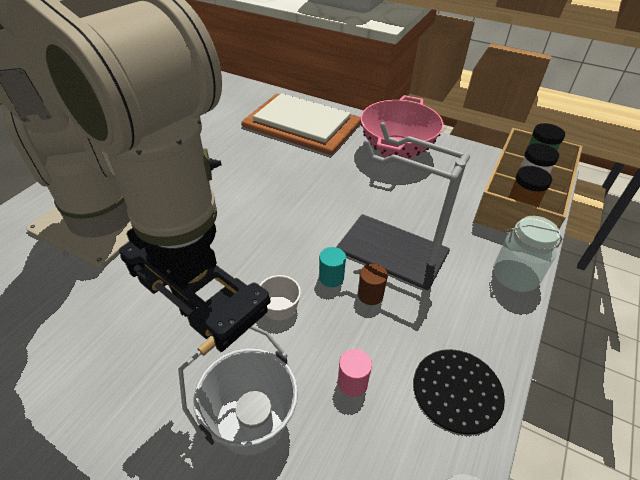

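The grip is at wrist (318,275) against a prediction of (318,274), and the wire runs vertically in the image, so the tool is aligned. I'll descend around it and close to a loose cage.

Emit:
arm_command --increments '[{"spin":0,"dx":-0.001,"dy":-0.0005,"dz":0.02,"gripper":70},{"spin":0,"dx":0,"dy":0,"dz":0.02,"gripper":70},{"spin":0,"dx":0,"dy":0,"dz":0.015,"gripper":70},{"spin":0,"dx":0,"dy":0,"dz":0.009,"gripper":70},{"spin":0,"dx":0,"dy":0,"dz":0,"gripper":25},{"spin":0,"dx":0,"dy":0,"dz":0,"gripper":25},{"spin":0,"dx":0,"dy":0,"dz":0,"gripper":25},{"spin":0,"dx":0,"dy":0,"dz":0,"gripper":25}]'

```text
time: 14.6
ee_pos: [0.5029, -0.2123, 0.1379]
eef_rot: [0.776, 0.631, 0.0, 0.0]
ft_force: [0.5, 0.8, -0.5]
width: 0.0292
```

```bash
python3 -c "
from h import *
go((.565,-.229,.163),78.5)
a=np.radians(np.linspace(45,90,9));print(np.diff(-.09*np.cos(a)).round(4),np.diff(.09*np.sin(a)).round(4))
cv2.imwrite('pics/s6.png',cams.camera('scene')[220:,100:400,::-1])"
```

```text
t 14.6 p [ 0.5029 -0.2123  0.1379] psi 78.19 tilt 0.04 w 0.0292 F [ 0.49  0.76 -0.49] q7 -0.01
tool delta now [-0.0037  0.0642 -0.0251] dist 0.0691
spin -0.31 delta after spin [-0.004   0.0642 -0.0251]
[0.0065 0.0071 0.0076 0.008  0.0083 0.0086 0.0087 0.0088] [0.0059 0.0053 0.0045 0.0038 0.003  0.0021 0.0013 0.0004]
```

View pics/s6.png

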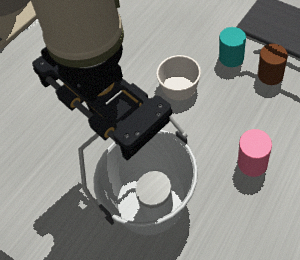

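Emit:
arm_command --increments '[{"spin":0,"dx":0,"dy":0.0065,"dz":-0.005,"gripper":25},{"spin":0,"dx":-0.0005,"dy":0.007,"dz":-0.005,"gripper":25},{"spin":0,"dx":-0.0005,"dy":0.0075,"dz":-0.0045,"gripper":25},{"spin":0,"dx":-0.0005,"dy":0.008,"dz":-0.004,"gripper":25},{"spin":0,"dx":-0.0005,"dy":0.008,"dz":-0.003,"gripper":25},{"spin":0,"dx":-0.0005,"dy":0.0085,"dz":-0.002,"gripper":25},{"spin":0,"dx":0,"dy":0.0085,"dz":-0.001,"gripper":25},{"spin":0,"dx":0,"dy":0.009,"dz":0,"gripper":25}]'

```text
time: 15.65
ee_pos: [0.5645, -0.2276, 0.162]
eef_rot: [0.776, 0.631, -0.0, 0.0]
ft_force: [-0.5, 0.1, 0.8]
width: 0.0212
```

Emit:
arm_command --increments '[{"spin":0,"dx":0,"dy":0.004,"dz":0,"gripper":25},{"spin":0,"dx":0,"dy":0,"dz":0,"gripper":25},{"spin":0,"dx":0,"dy":0,"dz":0,"gripper":70},{"spin":0,"dx":0,"dy":0,"dz":0,"gripper":70},{"spin":0,"dx":0,"dy":0,"dz":0,"gripper":70},{"spin":0,"dx":0,"dy":0,"dz":0,"gripper":70},{"spin":0,"dx":0,"dy":0,"dz":0,"gripper":70},{"spin":0,"dx":0,"dy":0,"dz":0,"gripper":70}]'

```text
time: 16.65
ee_pos: [0.5678, -0.2283, 0.162]
eef_rot: [0.776, 0.631, -0.0, 0.0]
ft_force: [-0.4, 0.3, 0.5]
width: 0.0604
```

```bash
python3 -c "
from h import *
go((.565,-.229,.163),78.5)
for n in ('top','scene','wrist'):cv2.imwrite(f'pics/{n}7.png',cams.camera(n)[:,:,::-1])"
```

```text
t 16.65 p [ 0.5678 -0.2283  0.162 ] psi 78.19 tilt 0.01 w 0.0604 F [-0.38  0.25  0.49] q7 -0.05
tool delta now [-0.0012 -0.0026 -0.001 ] dist 0.003
spin -0.31 delta after spin [-0.0012 -0.0026 -0.001 ]
```

View pics/top7.png

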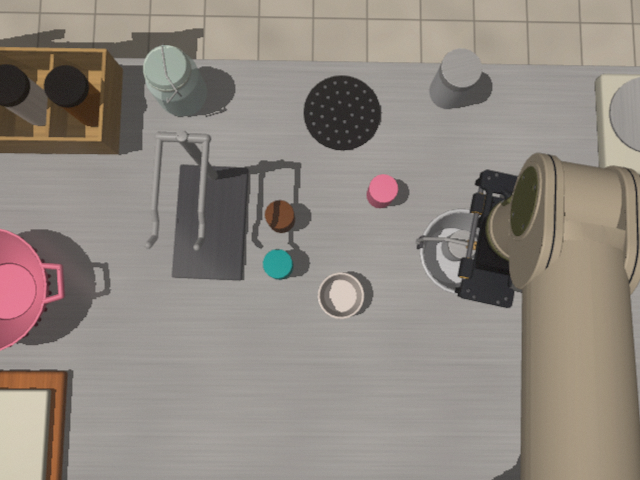

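View pics/scene7.png

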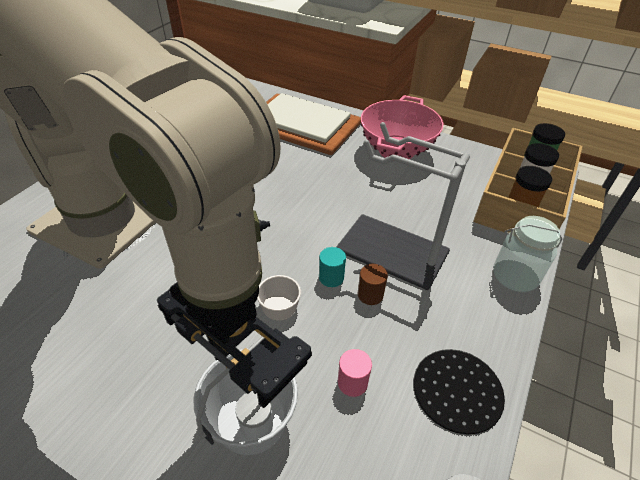

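View pics/wrist7.png

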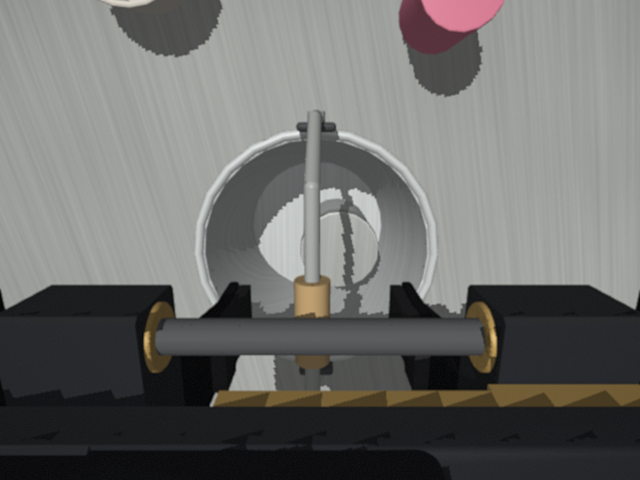

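The bail stands upright: in the wrist view the ear is at (316,125) and the grip is centred near (313,322). The fingers are open and clear of it.

```bash
python3 -c "
from h import *
g=onz('wrist',(312.5,322),.182);print(g)
go((g[0],g[1],.162))
e=onz('wrist',(316,122),.1);print('ear',e)"
```

```text
[ 0.56570058 -0.22652734  0.182     ]
t 16.8 p [ 0.5678 -0.2284  0.162 ] psi 78.19 tilt 0.0 w 0.0607 F [-0.02  0.71 -0.16] q7 -0.05
tool delta now [ 0.0014 -0.0024  0.    ] dist 0.0028
ear [ 0.58249468 -0.14990962  0.1       ]
```

Emit:
arm_command --increments '[{"spin":0,"dx":0.001,"dy":-0.0025,"dz":-0.001,"gripper":70},{"spin":0,"dx":0,"dy":0,"dz":0,"gripper":5},{"spin":0,"dx":0,"dy":0,"dz":0,"gripper":5},{"spin":0,"dx":0,"dy":0,"dz":0,"gripper":5},{"spin":0,"dx":0,"dy":0,"dz":0,"gripper":5},{"spin":0,"dx":0,"dy":0,"dz":0,"gripper":5},{"spin":0,"dx":0,"dy":0,"dz":0,"gripper":5},{"spin":0,"dx":0,"dy":0,"dz":0,"gripper":5}]' --grip_force 35

```text
time: 17.8
ee_pos: [0.5655, -0.2269, 0.163]
eef_rot: [0.776, 0.631, 0.0, 0.0]
ft_force: [-0.6, -0.2, -0.1]
width: 0.0126
```

Emit:
arm_command --increments '[{"spin":0,"dx":0,"dy":0,"dz":-0.005,"gripper":5},{"spin":0,"dx":0,"dy":0,"dz":-0.01,"gripper":5},{"spin":0,"dx":0,"dy":0,"dz":-0.015,"gripper":5},{"spin":0,"dx":0,"dy":0,"dz":-0.02,"gripper":5},{"spin":0,"dx":0,"dy":0,"dz":-0.02,"gripper":5},{"spin":0,"dx":0,"dy":0,"dz":-0.02,"gripper":5},{"spin":0,"dx":0,"dy":0,"dz":-0.01,"gripper":5},{"spin":0,"dx":0,"dy":0,"dz":0,"gripper":5}]'

```text
time: 18.8
ee_pos: [0.5658, -0.2269, 0.2639]
eef_rot: [0.776, 0.631, 0.0, 0.001]
ft_force: [0.3, 0.9, -6.8]
width: 0.0126
```

```bash
python3 -c "
from h import *
go((.5,.225,.3),88)
for n in ('scene','wrist'):cv2.imwrite(f'pics/{n}8.png',cams.camera(n)[:,:,::-1])"
```

```text
t 18.8 p [ 0.5658 -0.2269  0.2639] psi 78.19 tilt 0.08 w 0.0126 F [ 0.3   0.88 -6.77] q7 -0.02
tool delta now [ 0.4288 -0.1568 -0.0365] dist 0.4581
spin -9.81 delta after spin [ 0.4493 -0.0816 -0.0361]
```

View pics/scene8.png

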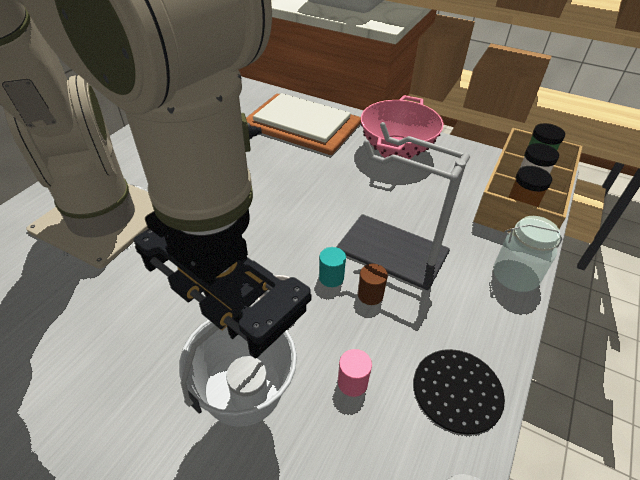

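View pics/wrist8.png

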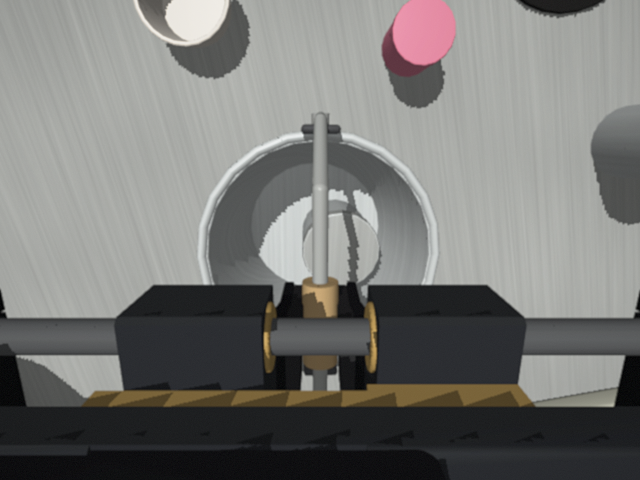

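The pail is off the table with the bail upright and the tin standing. I'll carry it to in front of the hook.

Emit:
arm_command --increments '[{"spin":-5,"dx":0,"dy":-0.005,"dz":-0.01,"gripper":5},{"spin":-5,"dx":0,"dy":-0.01,"dz":-0.011,"gripper":5},{"spin":0,"dx":0.015,"dy":-0.015,"dz":0,"gripper":5},{"spin":0,"dx":0.03,"dy":-0.015,"dz":0,"gripper":5},{"spin":0,"dx":0.035,"dy":-0.015,"dz":0,"gripper":5},{"spin":0,"dx":0.035,"dy":-0.015,"dz":0,"gripper":5},{"spin":0,"dx":0.035,"dy":0,"dz":0,"gripper":5},{"spin":0,"dx":0.035,"dy":0,"dz":0,"gripper":5}]'

```text
time: 19.9
ee_pos: [0.4959, -0.0368, 0.2834]
eef_rot: [0.718, 0.696, -0.0, -0.0]
ft_force: [0.2, -0.5, -5.9]
width: 0.0128
```

Emit:
arm_command --increments '[{"spin":0,"dx":0.035,"dy":0,"dz":0,"gripper":5},{"spin":0,"dx":0.035,"dy":0,"dz":0,"gripper":5},{"spin":0,"dx":0.035,"dy":0,"dz":0,"gripper":5},{"spin":0,"dx":0.035,"dy":0,"dz":0,"gripper":5},{"spin":0,"dx":0.035,"dy":0,"dz":0,"gripper":5},{"spin":0,"dx":0.035,"dy":0,"dz":0,"gripper":5},{"spin":0,"dx":0.03,"dy":0,"dz":0,"gripper":5},{"spin":0,"dx":0.015,"dy":0,"dz":0,"gripper":5}]'

```text
time: 20.9
ee_pos: [0.5039, 0.2187, 0.2834]
eef_rot: [0.717, 0.697, -0.0, -0.001]
ft_force: [-0.8, 0.5, -5.4]
width: 0.0128
```

```bash
python3 -c "
from h import *
go((.5,.229,.285),88.2)"
```

```text
t 20.9 p [0.5039 0.2187 0.2834] psi 88.32 tilt 0.07 w 0.0128 F [-0.75  0.53 -5.39] q7 -0.66
tool delta now [ 0.0102 -0.0043 -0.0016] dist 0.0112
spin 0.12 delta after spin [ 0.0102 -0.0043 -0.0016]
```

Emit:
arm_command --increments '[{"spin":0,"dx":0.0125,"dy":0,"dz":-0.002,"gripper":5},{"spin":0,"dx":0,"dy":0,"dz":0,"gripper":5},{"spin":0,"dx":0,"dy":0,"dz":0,"gripper":5},{"spin":0,"dx":0,"dy":0,"dz":0,"gripper":5},{"spin":0,"dx":0,"dy":0,"dz":0,"gripper":5},{"spin":0,"dx":0,"dy":0,"dz":0,"gripper":5},{"spin":0,"dx":0,"dy":0,"dz":0,"gripper":5},{"spin":0,"dx":0,"dy":0,"dz":0,"gripper":5}]'

```text
time: 21.9
ee_pos: [0.505, 0.2295, 0.286]
eef_rot: [0.718, 0.696, -0.0, 0.0]
ft_force: [-0.5, -0.2, -5.5]
width: 0.0129
```

```bash
python3 -c "
from h import *
go((.5787,.229,.285),88.2)
for n in ('scene','wrist','top'):cv2.imwrite(f'pics/{n}9.png',cams.camera(n)[:,:,::-1])"
```

```text
t 21.9 p [0.505  0.2295 0.286 ] psi 88.2 tilt 0.01 w 0.0129 F [-0.49 -0.2  -5.51] q7 -0.69
tool delta now [0.0018 0.0737 0.001 ] dist 0.0737
spin -0.0 delta after spin [0.0018 0.0737 0.001 ]
```

View pics/scene9.png

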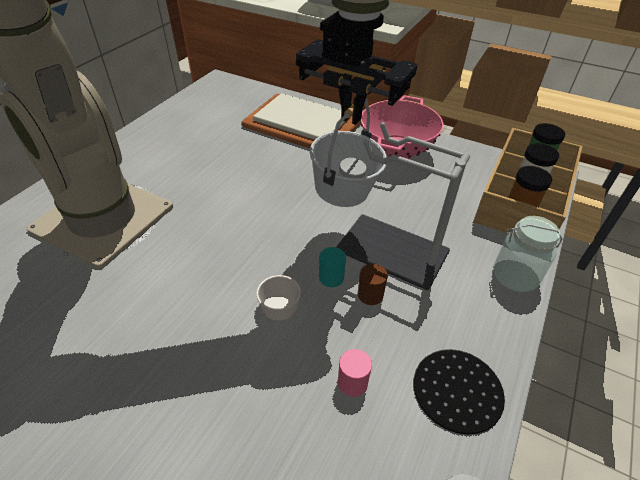

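View pics/wrist9.png

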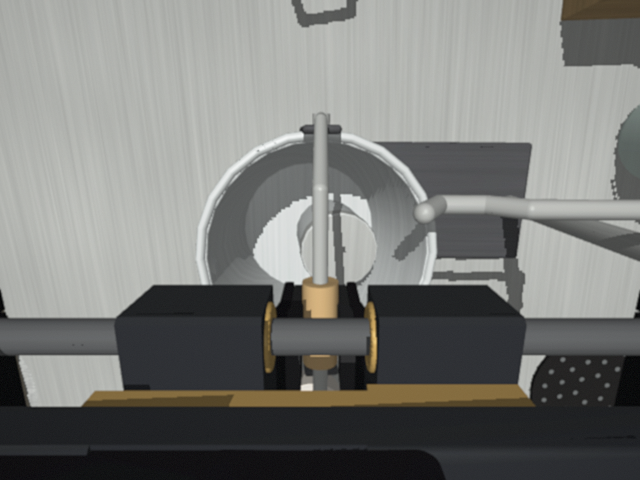

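View pics/top9.png

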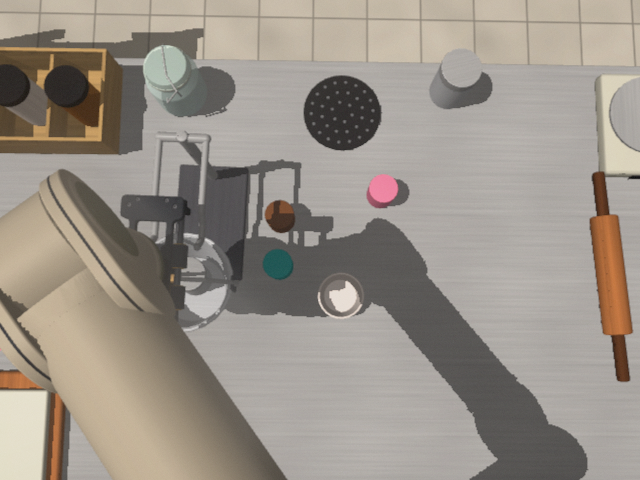

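The pail hangs level from the gripper. In the wrist view the +y prong tip is at (425,210) and the grip at (320,322). I'll check their lateral positions.

```bash
python3 -c "
from h import *
t=onz('wrist',(424,210),.273);print('tip',t)
g=onz('wrist',(320,322),.3045);print('grip',g)
for u in [(480,204),(540,209),(630,209)]: print(onz('wrist',u,.25))
"
```

```text
tip [0.55325882 0.26806738 0.273     ]
grip [0.50551886 0.23011218 0.3045    ]
[0.58734358 0.26610752 0.25      ]
[0.61785528 0.26260569 0.25      ]
[0.66333953 0.26118153 0.25      ]
```

Emit:
arm_command --increments '[{"spin":0,"dx":0.005,"dy":0.003,"dz":-0.002,"gripper":5},{"spin":0,"dx":0,"dy":0.012,"dz":0,"gripper":5},{"spin":0,"dx":0,"dy":0.014,"dz":0,"gripper":5},{"spin":0,"dx":0,"dy":0.014,"dz":0,"gripper":5},{"spin":0,"dx":0,"dy":0.014,"dz":0,"gripper":5},{"spin":0,"dx":0,"dy":0.012,"dz":0,"gripper":5},{"spin":0,"dx":0,"dy":0.005,"dz":0,"gripper":5},{"spin":0,"dx":0,"dy":0,"dz":0,"gripper":5}]'

```text
time: 23.05
ee_pos: [0.5792, 0.2323, 0.2879]
eef_rot: [0.718, 0.696, -0.0, -0.0]
ft_force: [0.0, -0.6, -5.3]
width: 0.013
```

```bash
python3 -c "
from h import *
go((.579,.232,.2343),88)
for n in ('scene','wrist'):cv2.imwrite(f'pics/{n}10.png',cams.camera(n)[:,:,::-1])"
```

```text
t 23.05 p [0.5792 0.2323 0.2879] psi 88.19 tilt 0.02 w 0.013 F [ 0.02 -0.55 -5.27] q7 -0.7
tool delta now [-0.0003 -0.0002  0.0536] dist 0.0536
spin 0.19 delta after spin [-0.0003 -0.0002  0.0536]
```

View pics/scene10.png

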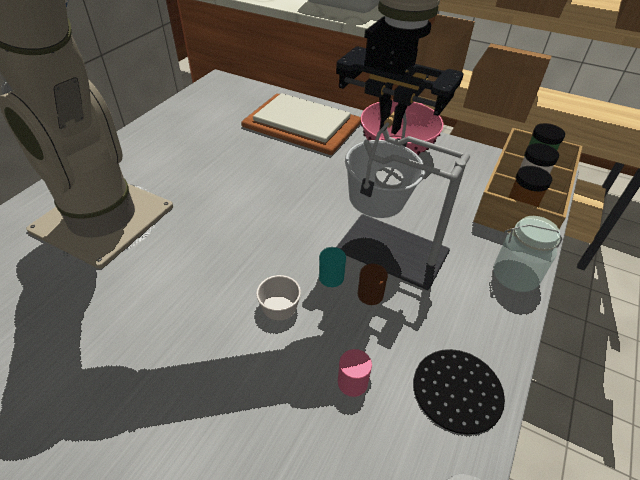

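View pics/wrist10.png

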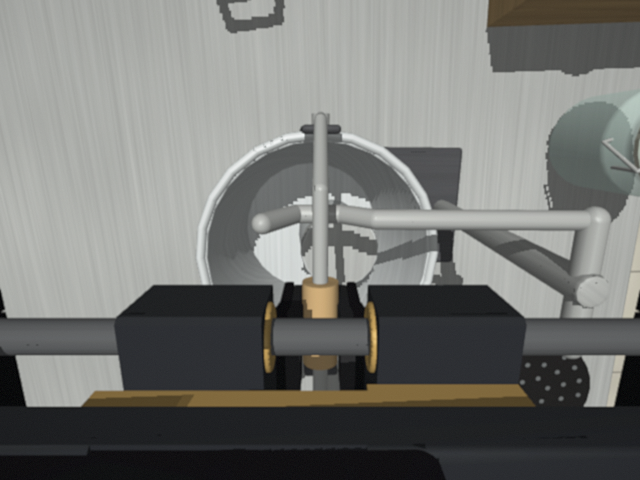

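The wire sits over the +y trough: tip at (262,224), flat centred near x≈321. I'll lower it.

Emit:
arm_command --increments '[{"spin":0,"dx":0,"dy":0,"dz":0.01,"gripper":5},{"spin":0,"dx":0,"dy":0,"dz":0.01,"gripper":5},{"spin":0,"dx":0,"dy":0,"dz":0.01,"gripper":5},{"spin":0,"dx":0,"dy":0,"dz":0.01,"gripper":5},{"spin":0,"dx":0,"dy":0,"dz":0.005,"gripper":5},{"spin":0,"dx":0,"dy":0,"dz":0.003,"gripper":5},{"spin":0,"dx":0,"dy":0,"dz":0,"gripper":5},{"spin":0,"dx":0,"dy":0,"dz":0,"gripper":5}]'

```text
time: 24.15
ee_pos: [0.5793, 0.2323, 0.2403]
eef_rot: [0.718, 0.696, 0.0, 0.0]
ft_force: [0.8, 0.4, -5.5]
width: 0.013
```

Emit:
arm_command --increments '[{"spin":0,"dx":0,"dy":0,"dz":0.002,"gripper":5},{"spin":0,"dx":0,"dy":0,"dz":0.001,"gripper":5},{"spin":0,"dx":0,"dy":0,"dz":0.001,"gripper":5},{"spin":0,"dx":0,"dy":0,"dz":0,"gripper":5},{"spin":0,"dx":0,"dy":0,"dz":0,"gripper":5},{"spin":0,"dx":0,"dy":0,"dz":0,"gripper":5},{"spin":0,"dx":0,"dy":0,"dz":0,"gripper":5},{"spin":0,"dx":0,"dy":0,"dz":0,"gripper":5}]'

```text
time: 25.15
ee_pos: [0.5791, 0.2322, 0.236]
eef_rot: [0.718, 0.696, -0.0, 0.0]
ft_force: [-0.7, -0.1, -5.3]
width: 0.013
```

Emit:
arm_command --increments '[{"spin":0,"dx":0,"dy":0,"dz":0.001,"gripper":5},{"spin":0,"dx":0,"dy":0,"dz":0.001,"gripper":5},{"spin":0,"dx":0,"dy":0,"dz":0,"gripper":5},{"spin":0,"dx":0,"dy":0,"dz":0,"gripper":5},{"spin":0,"dx":0,"dy":0,"dz":0,"gripper":5},{"spin":0,"dx":0,"dy":0,"dz":0,"gripper":5},{"spin":0,"dx":0,"dy":0,"dz":0,"gripper":5},{"spin":0,"dx":0,"dy":0,"dz":0,"gripper":5}]'

```text
time: 26.15
ee_pos: [0.5791, 0.2322, 0.234]
eef_rot: [0.718, 0.696, -0.0, 0.0]
ft_force: [0.0, 0.0, -5.2]
width: 0.0128
```

Emit:
arm_command --increments '[{"spin":0,"dx":0,"dy":0,"dz":0.001,"gripper":5},{"spin":0,"dx":0,"dy":0,"dz":0.0005,"gripper":5},{"spin":0,"dx":0,"dy":0,"dz":0,"gripper":5},{"spin":0,"dx":0,"dy":0,"dz":0,"gripper":5},{"spin":0,"dx":0,"dy":0,"dz":0,"gripper":5},{"spin":0,"dx":0,"dy":0,"dz":0,"gripper":5},{"spin":0,"dx":0,"dy":0,"dz":0,"gripper":5},{"spin":0,"dx":0,"dy":0,"dz":0,"gripper":5}]'

```text
time: 27.15
ee_pos: [0.5793, 0.2323, 0.2335]
eef_rot: [0.718, 0.696, 0.0, 0.0]
ft_force: [-4.0, -2.5, 6.4]
width: 0.0132
```

```bash
python3 -c "
from h import *
go((.579,.232,.2343),88)
cv2.imwrite('pics/s11.png',cv2.resize(cams.camera('scene')[60:260,320:520,::-1],None,fx=3,fy=3))
cv2.imwrite('pics/w11.png',cams.camera('wrist')[:,:,::-1])"
```

```text
t 27.15 p [0.5793 0.2323 0.2335] psi 88.18 tilt 0.06 w 0.0132 F [-3.97 -2.5   6.4 ] q7 -0.71
tool delta now [-0.0003 -0.0002 -0.0008] dist 0.0009
spin 0.18 delta after spin [-0.0003 -0.0002 -0.0008]
```

View pics/s11.png

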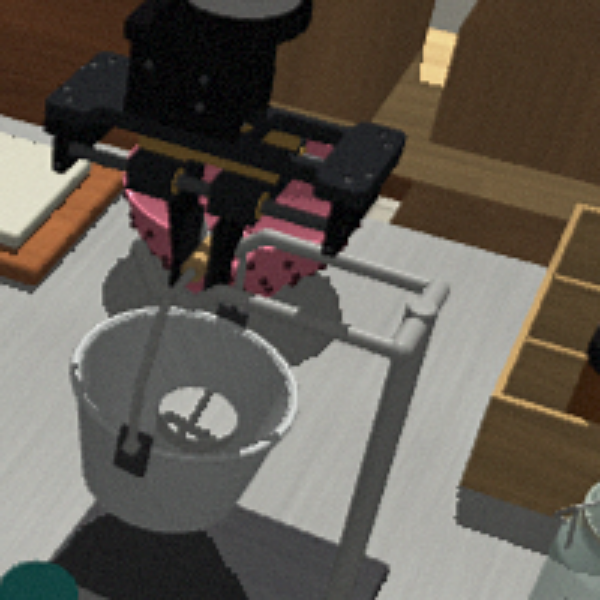

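View pics/w11.png

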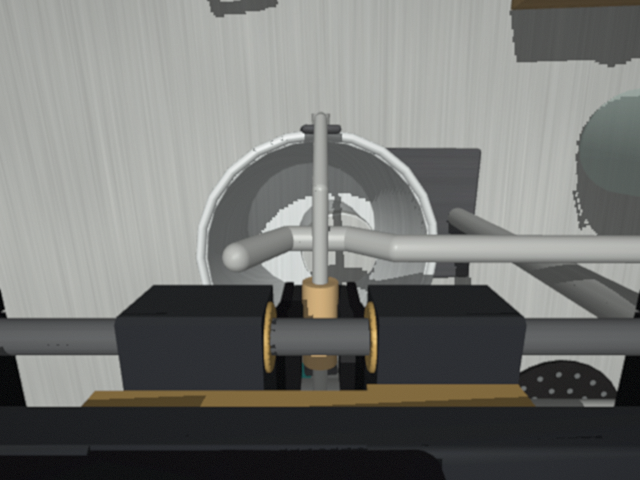

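The wire rests in the trough and contact registered. I'll ease off about 0.5 mm and open.

Emit:
arm_command --increments '[{"spin":0,"dx":0,"dy":0,"dz":-0.0007,"gripper":5},{"spin":0,"dx":0,"dy":0,"dz":0,"gripper":5},{"spin":0,"dx":0,"dy":0,"dz":0,"gripper":5},{"spin":0,"dx":0,"dy":0,"dz":0,"gripper":17},{"spin":0,"dx":0,"dy":0,"dz":0,"gripper":20},{"spin":0,"dx":0,"dy":0,"dz":0,"gripper":25},{"spin":0,"dx":0,"dy":0,"dz":0,"gripper":35},{"spin":0,"dx":0,"dy":0,"dz":0,"gripper":50}]'

```text
time: 28.25
ee_pos: [0.5792, 0.2323, 0.2332]
eef_rot: [0.718, 0.696, 0.0, 0.0]
ft_force: [-0.4, -0.4, -0.7]
width: 0.0332
```

```bash
python3 -c "
from h import *
go((.579,.232,.2343),88)
cv2.imwrite('pics/s12.png',cv2.resize(cams.camera('scene')[60:260,320:520,::-1],None,fx=3,fy=3))
cv2.imwrite('pics/w12.png',cams.camera('wrist')[:,:,::-1])"
```

```text
t 28.25 p [0.5792 0.2323 0.2332] psi 88.2 tilt 0.01 w 0.0332 F [-0.39 -0.43 -0.67] q7 -0.71
tool delta now [-0.0003 -0.0001 -0.0011] dist 0.0012
spin 0.2 delta after spin [-0.0003 -0.0001 -0.0011]
```

View pics/s12.png

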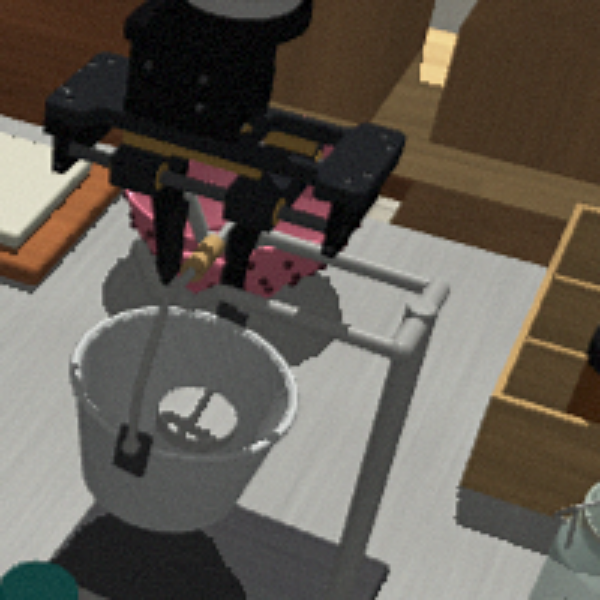

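View pics/w12.png

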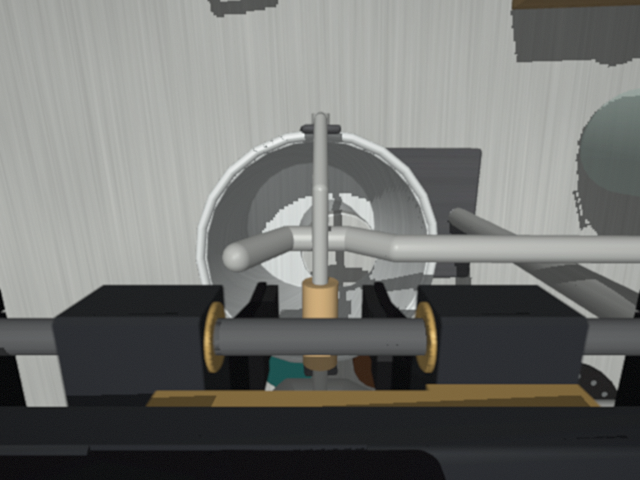

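The pail hangs steady with the fingers off. I'll retreat straight up.

Emit:
arm_command --increments '[{"spin":0,"dx":0,"dy":0,"dz":0,"gripper":50},{"spin":0,"dx":0,"dy":0,"dz":0,"gripper":50},{"spin":0,"dx":0,"dy":0,"dz":-0.01,"gripper":50},{"spin":0,"dx":0,"dy":0,"dz":-0.02,"gripper":50},{"spin":0,"dx":0,"dy":0,"dz":-0.03,"gripper":50},{"spin":0,"dx":0,"dy":0,"dz":-0.04,"gripper":50},{"spin":0,"dx":0,"dy":0,"dz":-0.03,"gripper":50},{"spin":0,"dx":0,"dy":0,"dz":0,"gripper":50}]'

```text
time: 29.35
ee_pos: [0.5796, 0.2331, 0.3672]
eef_rot: [0.718, 0.696, 0.003, 0.001]
ft_force: [-0.1, -0.0, -0.1]
width: 0.0433
```

Emit:
arm_command --increments '[{"spin":0,"dx":0,"dy":-0.03,"dz":0,"gripper":50},{"spin":0,"dx":0,"dy":-0.04,"dz":0,"gripper":50},{"spin":0,"dx":0,"dy":-0.04,"dz":0,"gripper":50},{"spin":0,"dx":0,"dy":-0.03,"dz":0,"gripper":50},{"spin":0,"dx":0,"dy":0,"dz":0,"gripper":50},{"spin":0,"dx":0,"dy":0,"dz":0,"gripper":50},{"spin":0,"dx":0,"dy":0,"dz":0,"gripper":50},{"spin":0,"dx":0,"dy":0,"dz":0,"gripper":50}]'

```text
time: 30.35
ee_pos: [0.4396, 0.2366, 0.3629]
eef_rot: [0.718, 0.696, -0.0, -0.001]
ft_force: [0.1, 0.7, -0.2]
width: 0.0434
```

```bash
python3 -c "
from h import *
go((.579,.232,.2343),88)
s=cams.camera('scene')[:,:,::-1];t=cams.camera('top')[:,:,::-1]
cv2.imwrite('pics/s13.png',s);cv2.imwrite('pics/t13.png',t);print('exp grip',proj('scene',(.579,.231,.253)),proj('top',(.579,.231,.253)))
cv2.imwrite('pics/s13z.png',cv2.resize(s[60:260,320:520],None,fx=3,fy=3))
for n,im,(x0,x1,y0,y1) in(('scene',s,(360,430,90,180)),('top',t,(140,230,180,300))):
    h=cv2.cvtColor(im,cv2.COLOR_BGR2HSV);m=cv2.inRange(h,(8,110,80),(25,255,255));q=np.zeros_like(m);q[y0:y1,x0:x1]=m[y0:y1,x0:x1]
    k,l,st,ce=cv2.connectedComponentsWithStats(q)
    print(n,[(ce[i].round(1),st[i,4]) for i in range(1,k) if st[i,4]>10])
"
```

```text
t 30.35 p [0.4396 0.2366 0.3629] psi 88.18 tilt 0.07 w 0.0434 F [ 0.09  0.71 -0.16] q7 -0.66
tool delta now [-0.0002  0.1396  0.1285] dist 0.1897
spin 0.18 delta after spin [0.0003 0.1394 0.1286]
exp grip [386.2863642  146.04588478] [177.11930511 229.25149276]
scene [(array([414. ,  95.5]), np.int32(27)), (array([426.3, 101.3]), np.int32(44)), (array([387.9, 144. ]), np.int32(83))]
top [(array([179.7, 228.4]), np.int32(88))]
```

View pics/s13z.png

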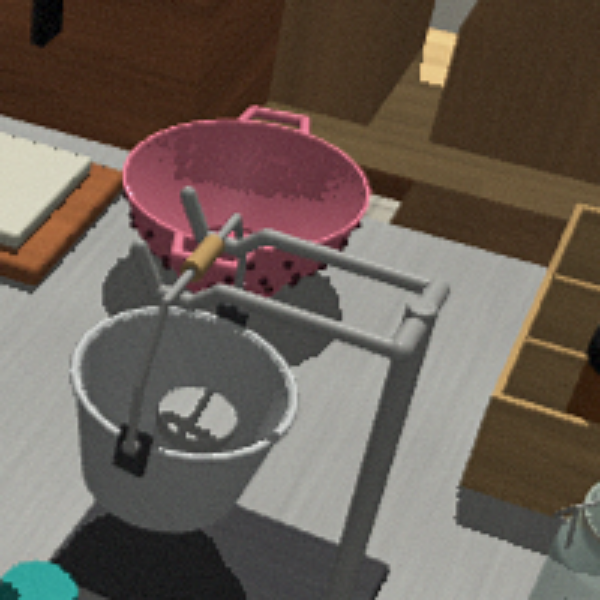

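View pics/t13.png

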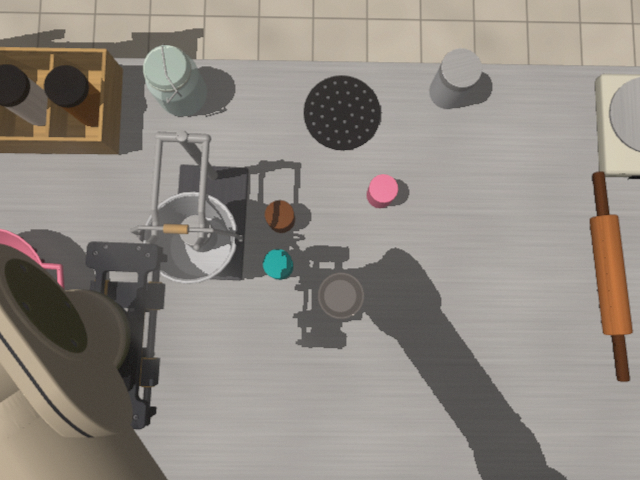

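```bash
python3 -c "
from h import *
print(tri('top',(176.5,229),'scene',(387.9,144)), tri('top',(179.7,228.4),'scene',(387.9,144)))
a=cams.camera('scene').astype(int);b=cv2.imread('pics/s13.png')[:,:,::-1].astype(int)
d=np.abs(a-b)[100:260,320:440];print('diff',d.mean(),d.max())
print(read_state()['joint_vel'].round(3))
job.close_job()"
```

```text
(array([0.57998094, 0.23150541, 0.25714402]), np.float64(0.002585082409530458)) (array([0.58098659, 0.22648268, 0.26026468]), np.float64(0.0037210848852591463))
diff 2.672326388888889 15
[ 0.    -0.005 -0.002  0.003 -0.002 -0.001  0.001]
the job is handed in; nothing more can be done
```

The small tin is standing in the pail, and the pail hangs by its bail on both hook prongs. I handed the job in at about 30 s; no verdict is reported.

**What I did:**
- I set the small tin upright in the pail.
- I pushed the folded bail upright and let go of it, with the pail still on the table, before gripping it.
- I lifted the pail by its wooden grip and lowered the wire into both troughs.
- I opened the fingers and backed the arm clear.

**Last checks:**
- **Grip position:** the two-view fix put the grip centre at about (0.580, 0.2315, 0.257) m. That is within about 3 mm of my estimated seat position in x and y.
- **Grip height:** 0.257 m by camera, inside the 245–265 mm band but about 4 mm above the nominal 253 mm. A second fix, using the raw colour-mask centre from the top view, gave 0.260 m and a grip centre 5 mm off in y. The two rays missed each other by 2.6–3.7 mm, so treat these as good to a few millimetres.
- **Pail and tin:** the tin was visible inside the pail, which looked level with the bail upright. Two scene pictures taken moments apart differed only by noise, so the pail was at rest.
- **Ramekin:** it was still at its starting pixel in the top view.
- **Contact while lowering:** there was a brief sideways force of about 4 N when the wire touched the prongs, and it was gone after release.

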